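# Dock the camera carriage and lock it with the eccentric

### The job

Dock the camera on the dark box, only by pushing with the fingertips: swing the lever of the eccentric lock round to its low point, where the cam stands clear of the roller, and only then push the parked carriage forward by its rear plate until the lens hood is fully home on the port. Then swing the lever all the way back so that the cam locks the carriage in. Pinch or lift nothing, and leave the small things lying about where they are.

Things in the scene. Friction and masses are not known exactly. Their poses are not given: they have to be found in the camera images.
- rig: Black breadboard base (580 x 280 x 12 mm, fixed) that carries the whole rig. Its +x axis is the forward direction in which the carriage slides, +y points from the rails to the eccentric lock, z up. Origin on the bench; it reaches from x = -240 to 340 mm and y = -150 to 130 mm, its top is 12 mm above the bench.
- carriage (a joint): Travel of the camera carriage along its rails, m: 0 = back stop, 0.103 = forward end with the lens hood home on the port. It starts parked at 0 to 0.025. It needs about 2.5 N plus 12 N per m/s, has no spring and stays where left; both ends are hard stops. With the cam in its way the roller jams at about 0.047.
- rear_plate (a point): Where to push the carriage: middle of the rear face of its upright aluminium rear plate, 72 mm above the bench. The face looks back along rig -x, is 76 mm wide and reaches from 30 to 98 mm above the bench. Behind it there is free room (only a 34 mm high stop). The carriage is 76 mm wide, centred on rig y = -36 mm; the grey camera on it is up to 111 mm high.
- hood_front (a point): Centre of the front end of the camera's black rubber lens hood (64 mm diameter, along rig x), 81 mm above the bench. It moves with the carriage.
- port (a point): Centre of the port on the dark box, straight ahead of the rear plate on rig y = -36 mm, 81 mm above the bench, where the hood front seats when home. The port's ring is 86 mm in diameter. The black dark box with white lid stands 20 mm further forward: rig x = 170 to 331 mm, y = -119 to 47 mm, 154 mm high.
- roller (a point): Top centre of the steel follower roller (16 mm diameter), 44 mm above the bench, on an arm on the lock side of the carriage; it moves along the line rig y = 30 mm and meets the cam when the cam is not at its low point. The gap between the roller line and the carriage's side is 28 mm.
- lock (a joint): Angle of the eccentric lock, rad: 0 = low point, cam clear of the roller (stop); 2.6 = locked, cam across the roller's path (stop). It starts at 2.2 to 2.6, grows anticlockwise seen from above and stays where left (about 2.4 N at the grip). The lever points at rig angle 0.262 + this value from rig +x towards +y: forward when low, backward when locked, swinging over the side away from the carriage.
- cam_pivot (a point): Point on the upright pivot axis of the eccentric, 76 mm above the bench, at rig x = 0, y = 55 mm. The cam below is a round steel disc (48 mm diameter, 10 mm off-centre, 30 to 44 mm above the bench). Behind the docked roller it swings in with 0.5 mm to spare, and draws a carriage that is a few mm short home.
- lever_grip (a point): Centre of the upright black lever grip (20 mm diameter, from 50 to 100 mm above the bench), 76 mm above the bench and 68 mm from the pivot axis. Push it sideways with fingertips about 62 mm above the bench: they clear the lever bar (14 mm wide, top 50 mm above the bench), cam and roller. The swing ends on two short buffer posts, hard stops 49 mm high.
- lens_cap: Bystander: black lens cap, 58 mm diameter, 12 mm high, lying on the base near the dark box. Origin under its centre.
- cleaner: Bystander: small clear bottle of lens cleaner, 34 mm diameter, 85 mm high, on the base's rear corner. Origin under its centre.
- adapter: Bystander: brass adapter ring, 44 mm diameter, 10 mm high, on the base beside the rails, on the side away from the lock. Origin under its centre.
- remote: Bystander: black remote control, 170 x 45 x 20 mm, on the bench. Origin under its centre.
- driver: Bystander: screwdriver with red handle, about 200 mm long, lying on the bench. Origin under its middle.
- jar: Bystander: glass jar with a knobbed lid, 90 mm diameter, 148 mm high, on the bench. Origin under its centre.

How it is judged:
By the outcome, as a careful person would: the job done as asked, in the order asked, and still so for the second after the job is handed in, with the robot touching nothing.
It also fails if it takes over 67 s, if anything falls off the work surface, if the arm or the gripper's body presses on something with over 40 N, if the wrist force passes 120 N, or if a joint passes its speed limit or range.

### The arm

A 6-joint arm with a two-finger parallel gripper is mounted at the origin on the work surface. World frame = base frame: x ahead of the robot, y to its left, z up, the work surface at z = 0. Lengths are in m, angles in rad, forces in N, time in s.
With the tool pointing down it reaches from about 0.225 to 0.875 m from the base axis. Payload 3.4 kg.
Tool frame: the origin (TCP) lies between the finger pads; the fingertips stand 11 mm ahead of it and the grasp point (between the pads) lies 8 mm behind it (tips_ahead is the distance from the TCP to the fingertips, in m); z points along the fingers, x is the direction in which the jaws open and shut, and the axes are right-handed (so a half turn about z gives the same grasp; the last joint's range is limited). The gripper opens to 85 mm and grips with 20 to 120 N. Pads are 22 mm wide; open, the fingers measure 114 mm over their backs; the gripper's body (76 mm by 85 mm) begins 54 mm behind the grasp point. The pads swing forward as they close: fully open they stand 13 mm farther back than shut.
Start: joints at [1.227, 0.276, 1.505, -0, 1.361, -0.121], TCP at [0.127, 0.561, 0.211] pointing down, gripper open.
Joint ranges: [-2.89, 2.89], [-0.75, 2.08], [0.22, 2.7], [-1.18, 4.32], [0.11, 2.71], [-2.7, 2.7]. Speed limits (rad/s): [2.57, 2.57, 3.14, 3.14, 3.14, 3.14].

### API

Orientations are given as a unit quaternion [w, x, y, z].
In Python, from rig import get_state, get_image, sign_off, masks_of, tips_ahead gives the robot as it stands.
- The arm moves only by the tool play_rows, never from a script. Its argument "series" is a list of rows, each an object of numbers: "fingers": the closure, from -1 (fully open) to 1 (shut); "dx", "dy", "dz": the shift along the world's x, y, z in mm; "turn": the turn about the world's z in rad. A call has 1 to 20 rows; each row shifts and turns the pose as measured when the row begins; what a row does not reach is not made up. A row lasts 1/12 s, in which the tool goes at most 41.7 mm and 7.16 degrees, less where a joint would pass 70% of its speed; a pose out of reach is approached as far as the arm can. A call with a gripper value outside its range is refused whole. The fingers move at their own pace and stop on an object; "squeeze" is the grip in N (left out, the last holds). Time passes only in rows, so rows that do not move let the fingers close. It gives the time, the measured TCP pose, the force and the opening at its end, in the units of the state.
- get_state(): the state, without advancing time (a new reading comes with each control period).
- get_image(name): name is "side" or "top" or "wrist"; returns a dict with "pixels" (480x640x3 uint8, red, green, blue), "vfov" (degrees; the focal length in pixels is half the picture's height over the tangent of half this angle, whatever the lens; pixels are square), "cx", "cy" (the principal point, pixels), "dist" ([k1, k2, p1, p2, k3] as OpenCV has them; the pictures are not rectified), "rvec" (rotation vector, rad) and "tvec" (3), from world to camera coordinates, as OpenCV has them; the wrist camera has in their place "hand_eye" (4x4, takes a point from camera to tool coordinates, whose origin is the TCP and whose axes are the tool frame's). Camera axes: x right, y down, z forward; pixel columns grow to the right and rows downward; lengths in m; the calibration is good to about 2 mm. A picture is of the moment at which its call begins: read the wrist's pose just before it. There is no depth.
- sign_off(): hands the job in, once; it reports no verdict.
Trained networks look in a picture, given as the dict that the camera call returned (one of the last four; its "shot" number tells which), for a name from the list of things; names that differ only in an ending like _2 or _b are one class to them, and where a whole thing is asked for, a point or a joint stands for the part that bears it (a point fixed in the world has none). Each returns a list of dicts, best first, with "p" (0 to 1); they miss things now and then, are a little off and sometimes report something else, mostly with a low value. They report only what shows in the picture. A call takes as long as a camera call.
- masks_of(picture, label): "region" (480x640 bool, what is visible of it) and "xy" ([column, row] in pixels, amid what is visible of it).
The state is a dict: "clock": time; "qpos": joint angles; "qd": joint speeds; "effort": joint torques, N m; "position": TCP position; "ee_rot": TCP orientation; "contact_force": force on the tool from outside, world axes, zero at the start; "moment": the same for the moment, N m; "width": finger opening in m.
Only numpy, scipy, OpenCV 4.12 (cv2) and the standard library are available. Lean on these libraries where they do the work, as an engineer would, in place of code of your own. Each camera call takes 0.05 s, during which the arm holds its last target. There are 200 camera calls.

## Working session

There is one attempt and no reset: what is moved stays moved. The work goes in short steps, Python scripts to look and compute and a tool call to move; the robot and the scene stay as the last step left them, time stands still between calls to the robot, and variables do not carry over. Pictures are saved under pics/ and viewed, about 8 in all and at most 12, crops included, and the job is handed in when it is done.

Besides the shell and the picture viewer there is one more tool, called as name([rows], argument=value, ...), one row to a line, values as JSON. play_rows: Moves the arm, as the interface text tells. Its arguments: {"type":"object","properties":{"series":{"type":"array"},"squeeze":{"type":"number"}},"required":["series"]}

```bash
mkdir -p pics; cat > h.py <<'E'
import numpy as np, cv2
from rig import get_state, get_image, sign_off, masks_of, tips_ahead
def K(im):
    f=240/np.tan(np.radians(im["vfov"])/2)
    return np.array([[f,0,im["cx"]],[0,f,im["cy"]],[0,0,1.]]),np.array(im["dist"],float)
def ray(im,xy):
    k,d=K(im); u=cv2.undistortPoints(np.array([[xy]],float),k,d)[0,0]
    R=cv2.Rodrigues(np.array(im["rvec"],float))[0]; t=np.array(im["tvec"],float).ravel()
    return -R.T@t, R.T@np.array([u[0],u[1],1.])
def atz(im,xy,z):
    o,v=ray(im,xy); return o+v*(z-o[2])/v[2]
def proj(im,P):
    k,d=K(im); return cv2.projectPoints(np.array(P,float).reshape(-1,3),np.array(im["rvec"],float),np.array(im["tvec"],float),k,d)[0][:,0]
E
python3 - <<'E'
from h import *
s=get_state(); print(s["position"],s["ee_rot"],s["width"],tips_ahead() if callable(tips_ahead) else tips_ahead)
for n in ("top","side"):
    im=get_image(n); cv2.imwrite(f"pics/{n}0.png",im["pixels"][:,:,::-1])
    print(n,"cam",ray(im,(320,240))[0])
    for l,z in [("rig",.012),("rear_plate",.07),("lever_grip",.1),("roller",.044),("hood_front",.081),("lens_cap",.012),("cleaner",.085),("adapter",.01),("jar",.148),("remote",.02),("driver",.02)]:
        for m in masks_of(im,l)[:1]:
            print(l,round(m["p"],2),np.round(m["xy"]),m["region"].sum(),atz(im,m["xy"],z).round(3))
E
```

```text
[0.12688283 0.56022853 0.20962344] [ 5.08504012e-04  7.81332477e-01  6.24114305e-01 -7.97707657e-04] 0.08589179625657083 0.011
top cam [0.47454533 0.20494068 1.14324334]
rig 0.67 [368. 289.] 25804 [0.477 0.051 0.012]
rear_plate 0.95 [357. 242.] 2612 [0.592 0.088 0.07 ]
lever_grip 0.86 [392. 254.] 440 [0.561 0.009 0.1  ]
roller 0.83 [355. 242.] 2754 [0.593 0.089 0.044]
hood_front 0.74 [211. 220.] 1402 [0.637 0.437 0.081]
lens_cap 0.61 [416. 304.] 375 [ 0.442 -0.068  0.012]
cleaner 0.74 [391. 176.] 217 [0.752 0.006 0.085]
adapter 0.44 [320. 293.] 80 [0.466 0.172 0.01 ]
jar 0.76 [213. 220.] 1400 [0.626 0.418 0.148]
remote 0.92 [197. 336.] 1246 [0.357 0.476 0.02 ]
driver 0.92 [176. 254.] 484 [0.559 0.536 0.02 ]
side cam [-0.07482489 -0.42789461  0.97768379]
rig 0.55 [338. 345.] 34759 [0.443 0.037 0.012]
rear_plate 0.8 [371. 275.] 3888 [0.582 0.083 0.07 ]
lever_grip 0.91 [402. 304.] 873 [ 0.546 -0.024  0.1  ]
roller 0.67 [371. 276.] 3959 [0.599 0.095 0.044]
hood_front 0.82 [373. 276.] 3957 [0.575 0.071 0.081]
lens_cap 0.92 [380. 380.] 718 [ 0.441 -0.072  0.012]
cleaner 0.72 [457. 258.] 449 [ 0.733 -0.018  0.085]
adapter 0.6 [305. 299.] 243 [0.48  0.168 0.01 ]
jar 0.81 [270. 188.] 2023 [0.56  0.355 0.148]
remote 0.61 [168. 256.] 1390 [0.343 0.46  0.02 ]
driver 0.79 [221. 197.] 515 [0.55  0.534 0.02 ]
```

View pics/top0.png

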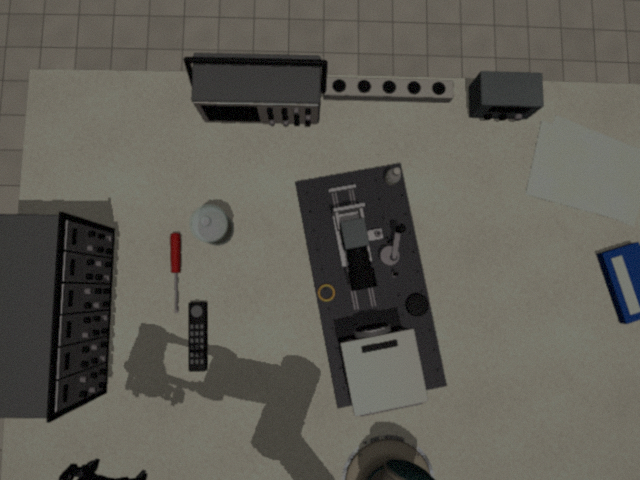

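View pics/side0.png

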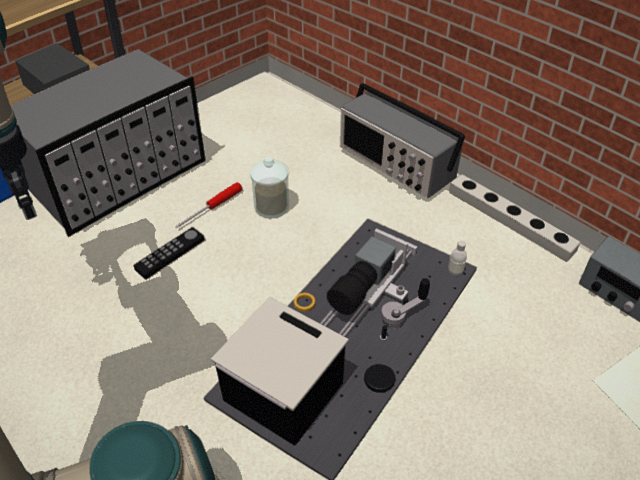

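The top view shows the rig with its forward axis pointing at the robot. Base corners are at (295,182), (400,163), (446,386) and (338,408); the plate is near (350,207) and the grip near (400,228). The side view agrees: grip at (424,288), cap at (380,378), cleaner at (458,260). Next I'll fit the rig pose and overlay it.

```bash
cat > fit.py <<'E'
from h import *
from scipy.optimize import least_squares
C=np.array([[-.24,-.15,.012],[-.24,.13,.012],[.34,.13,.012],[.34,-.15,.012]])
def W(p,P):
    P=np.atleast_2d(P).astype(float); c,s=np.cos(p[2]),np.sin(p[2])
    return np.c_[p[0]+c*P[:,0]-s*P[:,1],p[1]+s*P[:,0]+c*P[:,1],P[:,2]]
def sub(im,pts):
    g=cv2.GaussianBlur(cv2.cvtColor(im["pixels"],cv2.COLOR_RGB2GRAY),(3,3),0)
    return cv2.cornerSubPix(g,np.array(pts,np.float32).reshape(-1,1,2),(4,4),(-1,-1),(3,50,.01))[:,0]
E
python3 - <<'E'
from fit import *
a,b=get_image("top"),get_image("side")
ta=sub(a,[(295,182),(400,163),(446,386),(338,408)]); tb=sub(b,[(370,219),(476,267),(205,398)])
print(ta,tb)
f=lambda p:np.r_[(proj(a,W(p,C))-ta).ravel(),(proj(b,W(p,C[[0,1,3]]))-tb).ravel()]
r=least_squares(f,[.5,.05,np.pi+.2],loss="soft_l1"); p=r.x; print(p.round(4),f(p).round(1))
np.save("p.npy",p)
inv=lambda X:np.array([[np.cos(p[2]),np.sin(p[2])],[-np.sin(p[2]),np.cos(p[2])]])@(X[:2]-p[:2])
for im in (a,b):
    m=masks_of(im,"lever_grip")[0]; print("grip",inv(atz(im,m["xy"],.076)).round(3))
    o=cv2.cvtColor(im["pixels"],cv2.COLOR_RGB2BGR); 
    o=cv2.resize(o,None,fx=4,fy=4,interpolation=cv2.INTER_CUBIC)
    def dr(P,c):
        q=((proj(im,W(p,P))+.5)*4).astype(int); cv2.polylines(o,[q.reshape(-1,1,2)],False,c,1)
    for x in np.arange(-.18,-.05,.02):
        dr([[x,-.074,.098],[x,.002,.098]],(0,255,255) if abs(x+.1)>.001 else (0,0,255))
    for th in (2.2,2.6): dr([[0,.055,.1],[.068*np.cos(.262+th),.055+.068*np.sin(.262+th),.1]],(0,255,0))
    dr([[-.1,.03,.044],[.1,.03,.044]],(255,0,255)); dr(C,(255,255,0))
    q=proj(im,W(p,[[-.05,0,.06]]))[0]*4; x,y=(q-[380,290]).astype(int)
    cv2.imwrite(f"pics/ov_{'t' if im is a else 's'}.png",o[max(y,0):y+580,x:x+760])
    for x in np.arange(-.18,-.05,.02): print(round(x,2),proj(im,W(p,[[x,-.036,.098]]))[0].round(1),end=' ')
E
```

```text
[[294.47614 181.63881]
 [400.4311  163.36032]
 [446.445   385.17477]
 [337.21283 407.82355]] [[367.26813 218.02177]
 [476.72092 267.12845]
 [202.66307 398.3691 ]]
[0.546  0.0477 3.3399] [-0.  -0.5  0.1 -1.2  0.9  0.8  0.2  0.8 -0.3 -0.1  0.2 -0.2 -0.4 -0.6]
grip [-0.009  0.05 ]
-0.18 [345.2 188.3] -0.16 [346.8 196.4] -0.14 [348.5 204.6] -0.12 [350.1 212.8] -0.1 [351.7 221. ] -0.08 [353.4 229.3] -0.06 [355.  237.6] grip [0.001 0.062]
-0.18 [401.3 224.2] -0.16 [396.7 229.6] -0.14 [392.1 235.1] -0.12 [387.3 240.7] -0.1 [382.5 246.5] -0.08 [377.6 252.3] -0.06 [372.6 258.2]
```

View pics/ov_t.png

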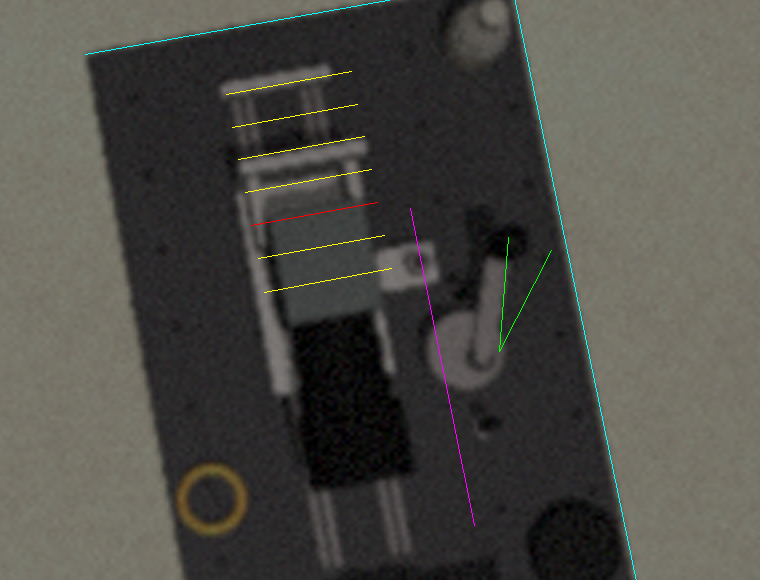

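View pics/ov_s.png

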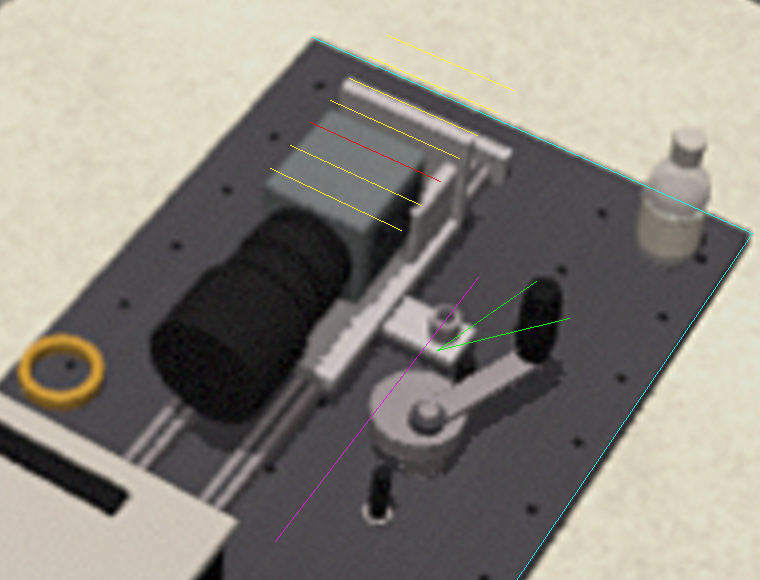

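The overlays fit to within a pixel or two. The lever is near 2.55 rad, with the roller and rear plate (face at about rig x -0.135) where expected. I'll shut the fingers and go above the gap between grip and carriage.

play_rows([
  {"fingers": 1,"dx": 24,"dy": -27,"turn": 0.005},
  {"fingers": 1,"dx": 24,"dy": -27,"turn": 0.005},
  {"fingers": 1,"dx": 24,"dy": -27,"turn": 0.005},
  {"fingers": 1,"dx": 24,"dy": -27,"turn": 0.005},
  {"fingers": 1,"dx": 24,"dy": -27,"turn": 0.005},
  {"fingers": 1,"dx": 24,"dy": -27,"turn": 0.005},
  {"fingers": 1,"dx": 24,"dy": -27,"turn": 0.005},
  {"fingers": 1,"dx": 24,"dy": -27,"turn": 0.005},
  {"fingers": 1,"dx": 24,"dy": -27,"turn": 0.005},
  {"fingers": 1,"dx": 24,"dy": -27,"turn": 0.005},
  {"fingers": 1,"dx": 24,"dy": -27,"turn": 0.005},
  {"fingers": 1,"dx": 24,"dy": -27,"turn": 0.005},
  {"fingers": 1,"dx": 24,"dy": -27,"turn": 0.005},
  {"fingers": 1,"dx": 24,"dy": -27,"turn": 0.005},
  {"fingers": 1,"dx": 24,"dy": -27,"turn": 0.005},
  {"fingers": 1,"dx": 24,"dy": -27,"turn": 0.005},
  {"fingers": 1,"dx": 24,"dy": -27,"turn": 0.005},
  {"fingers": 1,"dx": 24,"dy": -27,"turn": 0.005},
  {"fingers": 1},
  {"fingers": 1},
])

```text
invalid input at $.series[0]: expected keys fingers, dx, dy, dz, turn
```

play_rows([
  {"fingers": 1,"dx": 24,"dy": -27,"dz": 0,"turn": 0.005},
  {"fingers": 1,"dx": 24,"dy": -27,"dz": 0,"turn": 0.005},
  {"fingers": 1,"dx": 24,"dy": -27,"dz": 0,"turn": 0.005},
  {"fingers": 1,"dx": 24,"dy": -27,"dz": 0,"turn": 0.005},
  {"fingers": 1,"dx": 24,"dy": -27,"dz": 0,"turn": 0.005},
  {"fingers": 1,"dx": 24,"dy": -27,"dz": 0,"turn": 0.005},
  {"fingers": 1,"dx": 24,"dy": -27,"dz": 0,"turn": 0.005},
  {"fingers": 1,"dx": 24,"dy": -27,"dz": 0,"turn": 0.005},
  {"fingers": 1,"dx": 24,"dy": -27,"dz": 0,"turn": 0.005},
  {"fingers": 1,"dx": 24,"dy": -27,"dz": 0,"turn": 0.005},
  {"fingers": 1,"dx": 24,"dy": -27,"dz": 0,"turn": 0.005},
  {"fingers": 1,"dx": 24,"dy": -27,"dz": 0,"turn": 0.005},
  {"fingers": 1,"dx": 24,"dy": -27,"dz": 0,"turn": 0.005},
  {"fingers": 1,"dx": 24,"dy": -27,"dz": 0,"turn": 0.005},
  {"fingers": 1,"dx": 24,"dy": -27,"dz": 0,"turn": 0.005},
  {"fingers": 1,"dx": 24,"dy": -27,"dz": 0,"turn": 0.005},
  {"fingers": 1,"dx": 24,"dy": -27,"dz": 0,"turn": 0.005},
  {"fingers": 1,"dx": 0,"dy": 0,"dz": 0,"turn": 0},
  {"fingers": 1,"dx": 0,"dy": 0,"dz": 0,"turn": 0},
])

```text
clock: 2.98
position: [0.5505, 0.0782, 0.2122]
ee_rot: [0.0, 0.751, 0.66, 0.005]
contact_force: [-0.7, 0.6, -0.4]
width: -0.0002
```

```bash
cat >> fit.py <<'E'
from scipy.spatial.transform import Rotation as Ro
def wrist():
    s=get_state(); im=get_image("wrist"); q=s["ee_rot"]
    T=np.eye(4); T[:3,:3]=Ro.from_quat([q[1],q[2],q[3],q[0]]).as_matrix(); T[:3,3]=s["position"]
    M=np.linalg.inv(T@np.array(im["hand_eye"])); im["rvec"]=cv2.Rodrigues(M[:3,:3])[0]; im["tvec"]=M[:3,3]
    return im
p=np.load("p.npy") if __import__("os").path.exists("p.npy") else None
def inv(X):
    c,s=np.cos(p[2]),np.sin(p[2]); return np.array([[c,s],[-s,c]])@(np.array(X)[:2]-p[:2])
def where():
    s=get_state(); q=s["ee_rot"]; x=Ro.from_quat([q[1],q[2],q[3],q[0]]).as_matrix()[:,0]
    print("rig xy",inv(s["position"]).round(4),"z",round(s["position"][2],4),"yaw",round(np.arctan2(x[1],x[0]),3),"F",np.round(s["contact_force"],1),"t",s["clock"],"tips",tips_ahead() if callable(tips_ahead) else tips_ahead)
def L(phi,r=.068): return [r*np.cos(phi),.055+r*np.sin(phi)]
E
python3 - <<'E'
from fit import *
where(); im=wrist(); o=im["pixels"][:,:,::-1].copy()
for P,c in [([0,.055,.06],(0,0,255)),([*L(2.82),.1],(0,255,0)),([*L(2.82),.05],(0,255,0)),([-.073,.047,.062],(255,0,255)),([-.135,-.074,.098],(0,255,255)),([-.135,.002,.098],(0,255,255))]:
    q=proj(im,W(p,[P]))[0]; print(P,q.round()); cv2.drawMarker(o,tuple(int(v) for v in q),c,0,14,1)
for l in ("lever_grip","rear_plate","roller"):
    for m in masks_of(im,l)[:1]: print(l,m["p"],m["xy"],m["region"].sum())
cv2.imwrite("pics/w1.png",o)
E
```

```text
rig xy [-0.0105 -0.0291] z 0.2122 yaw 1.443 F [-0.7  0.6 -0.4] t 2.9833 tips 0.011
[0, 0.055, 0.06] [228. 237.]
[np.float64(-0.06451385888133128), np.float64(0.07649330156675965), 0.1] [224. 328.]
[np.float64(-0.06451385888133128), np.float64(0.07649330156675965), 0.05] [237. 301.]
[-0.073, 0.047, 0.062] [267. 305.]
[-0.135, -0.074, 0.098] [417. 345.]
[-0.135, 0.002, 0.098] [334. 369.]
lever_grip 0.6 [232.2, 249.1] 3532
rear_plate 0.77 [333.4, 238.6] 18343
roller 0.77 [334.8, 240.3] 17987
```

View pics/w1.png

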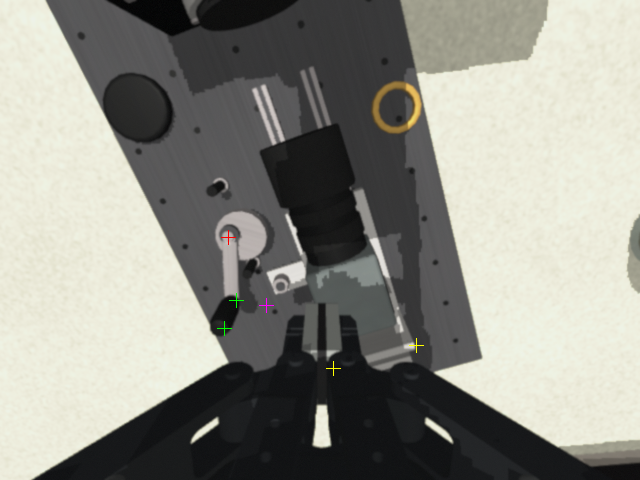

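The projected marks sit on the pivot (228,237), the grip (224,328) and the rear plate, so the fit holds and lock is about 2.56. The spot for the fingers at (267,305) is free.

play_rows([
  {"fingers": 1,"dx": 25,"dy": -21,"dz": 0,"turn": 0},
  {"fingers": 1,"dx": 25,"dy": -21,"dz": 0,"turn": 0},
  {"fingers": 1,"dx": 25,"dy": -20,"dz": 0,"turn": 0},
  {"fingers": 1,"dx": 0,"dy": 0,"dz": 0,"turn": 0},
  {"fingers": 1,"dx": 0,"dy": 0,"dz": -25,"turn": 0},
  {"fingers": 1,"dx": 0,"dy": 0,"dz": -25,"turn": 0},
  {"fingers": 1,"dx": 0,"dy": 0,"dz": -25,"turn": 0},
  {"fingers": 1,"dx": 0,"dy": 0,"dz": 0,"turn": 0},
])

```text
clock: 3.85
position: [0.6211, 0.0289, 0.14]
ee_rot: [0.001, 0.744, 0.668, 0.008]
contact_force: [-1.6, -0.2, -0.9]
width: -0.0002
```

```bash
python3 - <<'E'
from fit import *
where()
# ideal TCP path for the swing, clockwise, tool centre a distance d behind grip
for d in (.0245,):
  for k,phi in enumerate(np.linspace(2.82,.262,22)):
    g=np.array(L(phi)); t=np.array([np.sin(phi),-np.cos(phi)]); X=W(p,[[*(g-d*t),.073]])[0]
    print(k,(X[:2]*1000).round(),end=' ')
    if k: print((1000*(X-Xo)[:2]).round(1),end='')
    Xo=X; print()
E
```

```text
rig xy [-0.07    0.0333] z 0.14 yaw 1.463 F [-1.6 -0.2 -0.9] t 3.85 tips 0.011
0 [627.  10.] 
1 [629.   1.] [ 1.4 -8.7]
2 [629.  -8.] [ 0.4 -8.8]
3 [628. -17.] [-0.7 -8.8]
4 [627. -25.] [-1.8 -8.6]
5 [624. -34.] [-2.8 -8.3]
6 [620. -41.] [-3.8 -7.9]
7 [615. -49.] [-4.7 -7.4]
8 [610. -56.] [-5.6 -6.8]
9 [603. -62.] [-6.4 -6. ]
10 [596. -67.] [-7.1 -5.2]
11 [588. -71.] [-7.7 -4.3]
12 [580. -75.] [-8.1 -3.4]
13 [572. -77.] [-8.5 -2.4]
14 [563. -78.] [-8.7 -1.3]
15 [554. -78.] [-8.8 -0.2]
16 [546. -78.] [-8.8  0.8]
17 [537. -76.] [-8.6  1.9]
18 [529. -73.] [-8.3  2.9]
19 [521. -69.] [-7.9  3.9]
20 [513. -64.] [-7.4  4.8]
21 [507. -58.] [-6.7  5.7]
```

play_rows([
  {"fingers": 1,"dx": 5,"dy": -9,"dz": 0,"turn": 0},
  {"fingers": 1,"dx": 0,"dy": 0,"dz": -24,"turn": 0},
  {"fingers": 1,"dx": 0,"dy": 0,"dz": -24,"turn": 0},
  {"fingers": 1,"dx": 0,"dy": 0,"dz": -20,"turn": 0},
  {"fingers": 1,"dx": 0,"dy": 0,"dz": 0,"turn": 0},
])

```text
clock: 4.27
position: [0.6298, 0.0224, 0.0786]
ee_rot: [0.005, 0.741, 0.671, 0.012]
contact_force: [-1.0, -0.1, -0.6]
width: -0.0001
```

play_rows([
  {"fingers": 1,"dx": 0,"dy": -6,"dz": -4,"turn": 0},
  {"fingers": 1,"dx": 0,"dy": -6,"dz": 0,"turn": 0},
  {"fingers": 1,"dx": 0,"dy": -9,"dz": 0,"turn": -0.05},
  {"fingers": 1,"dx": 0,"dy": -9,"dz": 0,"turn": -0.12},
  {"fingers": 1,"dx": -1,"dy": -9,"dz": 0,"turn": -0.12},
  {"fingers": 1,"dx": -2,"dy": -9,"dz": 0,"turn": -0.12},
  {"fingers": 1,"dx": -3,"dy": -8,"dz": 0,"turn": -0.12},
])

```text
clock: 4.85
position: [0.6324, -0.0382, 0.0883]
ee_rot: [0.017, 0.895, 0.446, 0.017]
contact_force: [-0.8, 0.2, 0.4]
width: 0.0004
```

```bash
cat > lev.py <<'E'
from fit import *
where(); im=get_image("top")
s=get_state()
for n,im in (("top",im),("side",get_image("side"))):
    for m in masks_of(im,"lever_grip")[:1]:
        k=np.argwhere(m["region"])[:,::-1]
        P=np.array([inv(atz(im,q,.05)) for q in k[::3]])-[0,.055]
        c=inv(atz(im,m["xy"],.06))-[0,.055]
        print(n,m["p"],"phi mask",np.arctan2(c[1],c[0]).round(2), "px",len(k))
E
python3 lev.py
```

```text
rig xy [-0.0678  0.1013] z 0.0883 yaw 0.925 F [-0.8  0.2  0.4] t 4.85 tips 0.011
top 0.8 phi mask -2.5 px 430
side 0.66 phi mask 2.6 px 748
```

```bash
cat > look.py <<'E'
import sys
from fit import *
def crop(im,P,w=95,h=145,f=4):
    q=proj(im,W(p,[P]))[0].astype(int); x=max(q[0]-w,0); y=max(q[1]-h//2,0)
    return cv2.resize(im["pixels"][y:y+h,x:x+2*w,::-1],(2*w*f//2,h*f//2),interpolation=cv2.INTER_CUBIC)
a=crop(get_image("top"),[-.03,.05,.06]); b=crop(get_image("side"),[-.03,.05,.06])
if a.shape==b.shape: a=np.hstack([a,b])
cv2.imwrite("pics/%s.png"%sys.argv[1],a)
E
python3 look.py c1
```

```text
(no output)
```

View pics/c1.png

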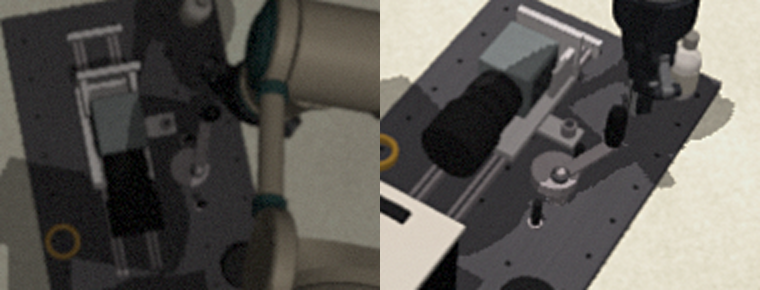

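The lever has hardly moved (about 2.45). The fingers slid past its outer side because they pushed off-centre and drifted up. I'll lift, come back centred on the grip and push in shorter, checked steps.

play_rows([
  {"fingers": 1,"dx": 4,"dy": 0,"dz": 5,"turn": 0},
  {"fingers": 1,"dx": 0,"dy": 0,"dz": 25,"turn": 0},
  {"fingers": 1,"dx": 0,"dy": 0,"dz": 25,"turn": 0},
  {"fingers": 1,"dx": 0,"dy": 0,"dz": 0,"turn": 0},
  {"fingers": 1,"dx": 0,"dy": 0,"dz": 0,"turn": 0},
])

```text
clock: 5.57
position: [0.6357, -0.0341, 0.1436]
ee_rot: [0.015, 0.891, 0.453, 0.015]
contact_force: [-0.1, 0.9, -0.1]
width: 0.0003
```

```bash
cat > plan.py <<'E'
import sys
from fit import *
# plan.py phi d r : deltas (mm) from the measured TCP to the spot a distance d behind (d<0: before) the grip
phi,d,r=map(float,sys.argv[1:4]); where(); s=get_state()
t=np.array([np.sin(phi),-np.cos(phi)]); X=W(p,[[*(np.array(L(phi,r))-d*t),.073]])[0]
yaw=(p[2]+np.arctan2(t[1],t[0])-np.pi); print("target",X.round(4),"delta",((X-s["position"])*1000).round(1),"yaw wanted",((yaw+np.pi)%(2*np.pi)-np.pi).round(3))
E
cat > lev.py <<'E'
from fit import *
from scipy.optimize import minimize_scalar
# lever angle: does the silhouette of grip+bar fit best
out=[]
for n in ("top","side"):
    im=get_image(n); M=masks_of(im,"lever_grip")
    if not M: print(n,"none"); continue
    m=M[0]; A=m["region"].astype(np.uint8); best=[]
    for phi in np.arange(.2,2.95,.02):
        B=np.zeros((480,640),np.uint8); u=np.array([np.cos(phi),np.sin(phi)]); v=np.array([-u[1],u[0]])
        a=np.linspace(0,6.28,16)
        pts=[[*(np.array(L(phi))+.01*np.array([np.cos(k),np.sin(k)])),z] for z in (.05,.1) for k in a]
        cv2.fillConvexPoly(B,cv2.convexHull(proj(im,W(p,pts)).round().astype(np.int32)),1)
        bar=[[*(np.array([0,.055])+u*l+v*w),.05] for l in (0,.068) for w in (-.007,.007)]
        cv2.fillConvexPoly(B,cv2.convexHull(proj(im,W(p,bar)).round().astype(np.int32)),1)
        ct=np.array([0,.055])+0*u
        cam=[]
        B2=B
        best.append((B2[A>0].sum()*1./B2.sum(),phi))
    print(n,"p",round(m["p"],2),"cover, phi",np.round(max(best),2),"lock",round(max(best)[1]-.262,2))
E
python3 lev.py; python3 plan.py 2.73 .032 .067
```

```text
top p 0.77 cover, phi [0.9 2.8] lock 2.54
side p 0.84 cover, phi [0.89 2.78] lock 2.52
rig xy [-0.0707  0.0977] z 0.1418 yaw 0.941 F [-0.7  0.9 -0.8] t 5.7667 tips 0.011
target [0.6291 0.0108 0.073 ] delta [ -5.5  45.1 -68.8] yaw wanted 1.358
```

play_rows([
  {"fingers": 1,"dx": -3,"dy": 13,"dz": 0,"turn": 0.12},
  {"fingers": 1,"dx": -3,"dy": 13,"dz": 0,"turn": 0.12},
  {"fingers": 1,"dx": -3,"dy": 13,"dz": 0,"turn": 0.12},
  {"fingers": 1,"dx": -3,"dy": 13,"dz": 0,"turn": 0.12},
  {"fingers": 1,"dx": 0,"dy": 0,"dz": 0,"turn": 0},
])

```text
clock: 6.18
position: [0.6188, 0.019, 0.1358]
ee_rot: [0.007, 0.751, 0.66, 0.013]
contact_force: [0.5, 0.9, 0.1]
width: 0.0001
```

```bash
python3 plan.py 2.79 .034 .066
```

```text
rig xy [-0.0657  0.0425] z 0.1358 yaw 1.441 F [0.5 0.9 0.1] t 6.1833 tips 0.011
target [0.6272 0.0173 0.073 ] delta [  8.4  -1.7 -62.8] yaw wanted 1.418
```

play_rows([
  {"fingers": 1,"dx": 7,"dy": 0,"dz": -20,"turn": 0},
  {"fingers": 1,"dx": 0,"dy": 0,"dz": -21,"turn": 0},
  {"fingers": 1,"dx": 0,"dy": 0,"dz": -21,"turn": 0},
  {"fingers": 1,"dx": 0,"dy": 0,"dz": 0,"turn": 0},
  {"fingers": 1,"dx": 0,"dy": 0,"dz": 0,"turn": 0},
])

```text
clock: 6.6
position: [0.6255, 0.0175, 0.0699]
ee_rot: [0.007, 0.755, 0.655, 0.011]
contact_force: [0.8, 1.4, -0.4]
width: -0.0003
```

```bash
python3 plan.py 2.79 .025 .066
```

```text
rig xy [-0.072   0.0452] z 0.0699 yaw 1.43 F [ 0.8  1.4 -0.4] t 6.6 tips 0.011
target [0.6259 0.0084 0.073 ] delta [ 0.4 -9.1  3.1] yaw wanted 1.418
```

Well placed. Now a short push.

play_rows([
  {"fingers": 1,"dx": 0,"dy": -6,"dz": 2,"turn": 0},
  {"fingers": 1,"dx": -1,"dy": -7,"dz": 0,"turn": 0},
  {"fingers": 1,"dx": -1,"dy": -9,"dz": 0,"turn": -0.05},
  {"fingers": 1,"dx": -1,"dy": -9,"dz": 0,"turn": -0.12},
])

```text
clock: 6.93
position: [0.6241, -0.0142, 0.0746]
ee_rot: [0.008, 0.81, 0.586, 0.013]
contact_force: [0.7, 2.9, -1.9]
width: 0.0001
```

```bash
python3 lev.py; python3 plan.py 2.55 .0245 .066
```

```text
top p 0.92 cover, phi [0.6  2.62] lock 2.36
side p 0.84 cover, phi [0.93 2.54] lock 2.28
rig xy [-0.0641  0.0766] z 0.0744 yaw 1.259 F [0.1 0.1 0.4] t 7.1333 tips 0.011
target [ 0.6272 -0.0089  0.073 ] delta [ 3.3  5.8 -1.4] yaw wanted 1.178
```

```bash
cat > path.py <<'E'
import sys
from fit import *
# path.py phi0 phi1 n d r: rows for the swing from the measured pose
a,b,n,d,r=map(float,sys.argv[1:6]); s=get_state(); Xo=s["position"]; where()
for phi in np.linspace(a,b,int(n)+1)[1:]:
    t=np.array([np.sin(phi),-np.cos(phi)]); X=W(p,[[*(np.array(L(phi,r))-d*t),.073]])[0]
    yaw=((p[2]+np.arctan2(t[1],t[0])-np.pi)+np.pi)%(2*np.pi)-np.pi
    print(round(phi,2),((X-Xo)*1000).round(1),"yaw",round(yaw,2)); Xo=X
E
python3 path.py 2.54 1.94 6 .019 .067
```

```text
rig xy [-0.0641  0.0766] z 0.0744 yaw 1.259 F [0.1 0.1 0.4] t 7.1333 tips 0.011
2.44 [ 0.8 -7.2 -1.4] yaw 1.07
2.34 [-1.9 -6.7  0. ] yaw 0.97
2.24 [-2.6 -6.5  0. ] yaw 0.87
2.14 [-3.2 -6.2  0. ] yaw 0.77
2.04 [-3.8 -5.8  0. ] yaw 0.67
1.94 [-4.4 -5.4  0. ] yaw 0.57
```

play_rows([
  {"fingers": 1,"dx": 1,"dy": -8,"dz": -1,"turn": -0.12},
  {"fingers": 1,"dx": -1,"dy": -7,"dz": 0,"turn": -0.12},
  {"fingers": 1,"dx": -2,"dy": -7,"dz": 0,"turn": -0.12},
  {"fingers": 1,"dx": -3,"dy": -7,"dz": 0,"turn": -0.12},
  {"fingers": 1,"dx": -4,"dy": -6,"dz": 0,"turn": -0.12},
])

```text
clock: 7.55
position: [0.6174, -0.0454, 0.0756]
ee_rot: [0.01, 0.948, 0.317, 0.014]
contact_force: [1.7, 3.1, -1.2]
width: 0.0
```

```bash
python3 lev.py; python3 path.py 2.04 1.44 6 .019 .067
```

```text
top p 0.73 cover, phi [0.69 2.18] lock 1.92
side p 0.92 cover, phi [0.92 2.12] lock 1.86
rig xy [-0.0507  0.1057] z 0.0757 yaw 0.653 F [ 0.6 -0.3  0.1] t 7.75 tips 0.011
1.94 [-7.7 -6.6 -2.7] yaw 0.57
1.84 [-4.9 -5.   0. ] yaw 0.47
1.74 [-5.4 -4.5  0. ] yaw 0.37
1.64 [-5.8 -3.9  0. ] yaw 0.27
1.54 [-6.1 -3.3  0. ] yaw 0.17
1.44 [-6.4 -2.7  0. ] yaw 0.07
```

play_rows([
  {"fingers": 1,"dx": -4,"dy": -6,"dz": -2,"turn": -0.08},
  {"fingers": 1,"dx": -5,"dy": -6,"dz": -1,"turn": -0.1},
  {"fingers": 1,"dx": -6,"dy": -5,"dz": 0,"turn": -0.1},
  {"fingers": 1,"dx": -6,"dy": -5,"dz": 0,"turn": -0.1},
  {"fingers": 1,"dx": -7,"dy": -4,"dz": 0,"turn": -0.1},
  {"fingers": 1,"dx": -7,"dy": -4,"dz": 0,"turn": -0.1},
  {"fingers": 1,"dx": -7,"dy": -3,"dz": 0,"turn": -0.1},
])

```text
clock: 8.33
position: [0.5839, -0.0757, 0.0761]
ee_rot: [0.016, 1.0, -0.015, 0.018]
contact_force: [2.4, 0.9, -2.8]
width: -0.0
```

```bash
python3 lev.py; python3 path.py 1.44 .74 7 .019 .067
```

```text
top p 0.46 cover, phi [1.   2.94] lock 2.68
side p 0.87 cover, phi [0.89 1.5 ] lock 1.24
rig xy [-0.0118  0.1281] z 0.076 yaw -0.024 F [-0.9  0.2  0.8] t 8.5333 tips 0.011
1.34 [-9.1  1.7 -3. ] yaw -0.03
1.24 [-6.8 -1.3  0. ] yaw -0.13
1.14 [-6.9 -0.7  0. ] yaw -0.23
1.04 [-7.  0.  0.] yaw -0.33
0.94 [-6.9  0.7  0. ] yaw -0.43
0.84 [-6.8  1.4  0. ] yaw -0.53
0.74 [-6.6  2.1  0. ] yaw -0.63
```

play_rows([
  {"fingers": 1,"dx": -6,"dy": 2,"dz": -2,"turn": -0.05},
  {"fingers": 1,"dx": -7,"dy": 0,"dz": -1,"turn": -0.08},
  {"fingers": 1,"dx": -8,"dy": -1,"dz": -1,"turn": -0.1},
  {"fingers": 1,"dx": -8,"dy": 0,"dz": 0,"turn": -0.1},
  {"fingers": 1,"dx": -8,"dy": 1,"dz": 0,"turn": -0.1},
  {"fingers": 1,"dx": -8,"dy": 1,"dz": 0,"turn": -0.1},
])

```text
clock: 9.03
position: [0.5504, -0.0771, 0.0761]
ee_rot: [0.025, 0.962, -0.272, 0.023]
contact_force: [2.2, -2.3, -3.0]
width: -0.0001
```

```bash
python3 lev.py; python3 path.py .84 .22 6 .019 .067
```

```text
top p 0.77 cover, phi [0.46 1.1 ] lock 0.84
side p 0.58 cover, phi [0.93 1.  ] lock 0.74
rig xy [0.0213 0.1221] z 0.0758 yaw -0.546 F [-0.5  0.3 -0.1] t 9.2333 tips 0.011
0.74 [-16.9   4.7  -2.8] yaw -0.64
0.63 [-6.6  2.9  0. ] yaw -0.74
0.53 [-6.3  3.5  0. ] yaw -0.84
0.43 [-5.9  4.2  0. ] yaw -0.95
0.32 [-5.4  4.7  0. ] yaw -1.05
0.22 [-4.9  5.3  0. ] yaw -1.15
```

play_rows([
  {"fingers": 1,"dx": -8,"dy": 2,"dz": -3,"turn": -0.02},
  {"fingers": 1,"dx": -8,"dy": 3,"dz": -1,"turn": -0.05},
  {"fingers": 1,"dx": -8,"dy": 3,"dz": -1,"turn": -0.1},
  {"fingers": 1,"dx": -7,"dy": 4,"dz": 0,"turn": -0.1},
  {"fingers": 1,"dx": -7,"dy": 5,"dz": 0,"turn": -0.1},
  {"fingers": 1,"dx": -7,"dy": 5,"dz": 0,"turn": -0.1},
])

```text
clock: 9.73
position: [0.5113, -0.0581, 0.0739]
ee_rot: [0.032, 0.871, -0.49, 0.024]
contact_force: [2.7, -1.8, -0.6]
width: -0.0001
```

```bash
python3 lev.py; python3 path.py .42 .2 3 .019 .067
```

```text
top p 0.89 cover, phi [0.54 0.38] lock 0.12
side p 0.62 cover, phi [0.7  0.34] lock 0.08
rig xy [0.0556 0.0961] z 0.0736 yaw -1.017 F [-0.7  0.6  0.9] t 9.9333 tips 0.011
0.35 [-1.   0.2 -0.6] yaw -1.03
0.27 [-3.6  3.6  0. ] yaw -1.1
0.2 [-3.3  3.9  0. ] yaw -1.17
```

Nearly at the low stop. Pushing gently until it resists.

play_rows([
  {"fingers": 1,"dx": -5,"dy": 5,"dz": 0,"turn": -0.05},
  {"fingers": 1,"dx": -5,"dy": 5,"dz": 0,"turn": -0.05},
  {"fingers": 1,"dx": -5,"dy": 6,"dz": 0,"turn": 0},
])

```text
clock: 10.18
position: [0.5055, -0.0515, 0.0746]
ee_rot: [0.036, 0.85, -0.525, 0.034]
contact_force: [11.3, -23.4, -17.9]
width: -0.0004
```

```bash
python3 lev.py; python3 path.py .26 .2 1 .019 .067
```

```text
top p 0.67 cover, phi [0.53 0.22] lock -0.04
side p 0.58 cover, phi [0.63 0.26] lock -0.0
rig xy [0.0594 0.0896] z 0.0748 yaw -1.105 F [  7.7 -18.   -9.4] t 10.3833 tips 0.011
0.2 [-2.9  2.1 -1.8] yaw -1.17
```

The low stop is reached (lock ≈ 0, about 20 N against it). Back off, lift, and go behind the rear plate.

play_rows([
  {"fingers": 1,"dx": 6,"dy": -9,"dz": 0,"turn": 0},
  {"fingers": 1,"dx": 4,"dy": -6,"dz": 5,"turn": 0},
  {"fingers": 1,"dx": 0,"dy": 0,"dz": 30,"turn": 0},
  {"fingers": 1,"dx": 0,"dy": 0,"dz": 30,"turn": 0},
  {"fingers": 1,"dx": 0,"dy": 0,"dz": 30,"turn": -0.05},
  {"fingers": 1,"dx": 0,"dy": 0,"dz": 30,"turn": -0.05},
  {"fingers": 1,"dx": 24,"dy": 20,"dz": 0,"turn": -0.05},
  {"fingers": 1,"dx": 24,"dy": 20,"dz": 0,"turn": -0.05},
  {"fingers": 1,"dx": 24,"dy": 20,"dz": 0,"turn": -0.05},
  {"fingers": 1,"dx": 24,"dy": 20,"dz": 0,"turn": 0},
  {"fingers": 1,"dx": 24,"dy": 20,"dz": 0,"turn": 0},
  {"fingers": 1,"dx": 24,"dy": 20,"dz": 0,"turn": 0},
  {"fingers": 1,"dx": 24,"dy": 20,"dz": 0,"turn": 0},
  {"fingers": 1,"dx": 24,"dy": 20,"dz": 0,"turn": 0},
  {"fingers": 1,"dx": 0,"dy": 0,"dz": 0,"turn": 0},
])

```text
clock: 11.63
position: [0.7085, 0.1002, 0.207]
ee_rot: [0.037, 0.78, -0.624, 0.016]
contact_force: [0.4, -0.0, -0.6]
width: -0.0005
```

```bash
cat > goto.py <<'E'
import sys
from fit import *
x,y,z=map(float,sys.argv[1:4]); where(); print("delta",((W(p,[[x,y,z]])[0]-get_state()["position"])*1000).round(1))
E
python3 goto.py -.175 -.036 .065; python3 lev.py
```

```text
rig xy [-0.1697 -0.0195] z 0.207 yaw -1.348 F [ 0.4 -0.  -0.6] t 11.6333 tips 0.011
delta [   2.    17.2 -142. ]
top p 0.46 cover, phi [0.   2.94] lock 2.68
side p 0.73 cover, phi [0.9  0.26] lock -0.0
```

play_rows([
  {"fingers": 1,"dx": 5,"dy": 9,"dz": 0,"turn": 0},
  {"fingers": 1,"dx": 4,"dy": 9,"dz": 0,"turn": 0},
  {"fingers": 1,"dx": 0,"dy": 0,"dz": -28,"turn": 0},
  {"fingers": 1,"dx": 0,"dy": 0,"dz": -28,"turn": 0},
  {"fingers": 1,"dx": 0,"dy": 0,"dz": -28,"turn": 0},
  {"fingers": 1,"dx": 0,"dy": 0,"dz": -28,"turn": 0},
  {"fingers": 1,"dx": 0,"dy": 0,"dz": -20,"turn": 0},
  {"fingers": 1,"dx": 0,"dy": 0,"dz": 0,"turn": 0},
])

```text
clock: 12.5
position: [0.712, 0.1139, 0.0809]
ee_rot: [0.035, 0.778, -0.628, 0.019]
contact_force: [0.1, 0.2, -1.1]
width: 0.0002
```

```bash
python3 goto.py -.15 -.036 .066; python3 look.py c2
```

```text
rig xy [-0.1758 -0.0322] z 0.0809 yaw -1.357 F [ 0.1  0.2 -1.1] t 12.5 tips 0.011
delta [-26.   -1.4 -14.9]
```

View pics/c2.png

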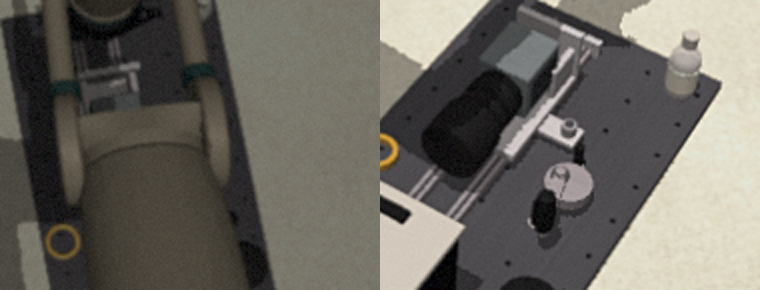

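The lever stands low with the cam clear of the roller, and the gripper is behind the plate. Now push forward.

play_rows([
  {"fingers": 1,"dx": -4,"dy": -2,"dz": -8,"turn": 0},
  {"fingers": 1,"dx": -6,"dy": -1,"dz": -4,"turn": 0},
  {"fingers": 1,"dx": -8,"dy": -2,"dz": 0,"turn": 0},
  {"fingers": 1,"dx": -8,"dy": -2,"dz": 0,"turn": 0},
  {"fingers": 1,"dx": -8,"dy": -2,"dz": 0,"turn": 0},
  {"fingers": 1,"dx": -8,"dy": -2,"dz": 0,"turn": 0},
  {"fingers": 1,"dx": -8,"dy": -2,"dz": 0,"turn": 0},
  {"fingers": 1,"dx": -8,"dy": -2,"dz": 0,"turn": 0},
])

```text
clock: 13.27
position: [0.6568, 0.0981, 0.082]
ee_rot: [0.027, 0.777, -0.628, 0.027]
contact_force: [-1.2, -0.2, 0.7]
width: -0.0003
```

```bash
python3 goto.py -.05 -.036 .066
```

```text
rig xy [-0.1186 -0.0277] z 0.082 yaw -1.359 F [-1.2 -0.2  0.7] t 13.2667 tips 0.011
delta [-68.9  -5.3 -16. ]
```

```bash
python3 look.py c3
```

```text
(no output)
```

View pics/c3.png

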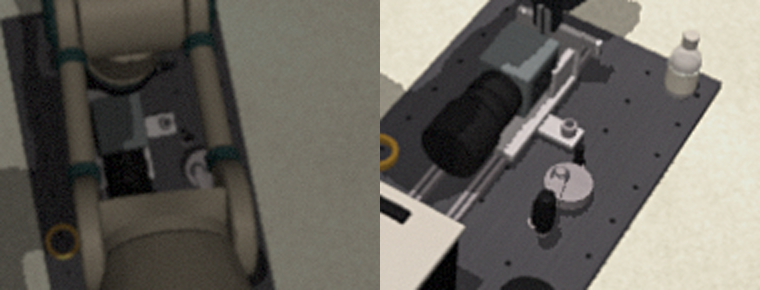

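```bash
python3 - <<'E'
from fit import *
s=get_state(); q=s["ee_rot"]; R=Ro.from_quat([q[1],q[2],q[3],q[0]]).as_matrix(); print("zaxis",R[:,2].round(3))
im=get_image("side"); tip=s["position"]+.011*R[:,2]
w=wrist()
o=np.hstack([w["pixels"][:,120:520,::-1],np.zeros((480,400,3),np.uint8)])
c=proj(im,[tip])[0]; x,y=int(c[0])-50,int(c[1])-60
z=im["pixels"][y:y+120,x:x+100,::-1].copy(); z=cv2.resize(z,(400,480),interpolation=cv2.INTER_CUBIC)
cv2.drawMarker(z,tuple(((c-[x,y])*4+2).astype(int).tolist()),(0,0,255),0,14,1)
o[:,400:]=z
for P,col in [([-.137,-.074,.098],(0,255,255)),([-.137,.002,.098],(0,255,255))]:
    a=(proj(im,W(p,[P]))[0]-[x,y])*4+2; cv2.drawMarker(o,(int(a[0])+400,int(a[1])),col,0,14,1)
    a=proj(w,W(p,[P]))[0]-[120,0]; cv2.drawMarker(o,(int(a[0]),int(a[1])),col,0,14,1)
cv2.imwrite("pics/c4.png",o)
E
```

```text
zaxis [ 0.007 -0.077 -0.997]
```

View pics/c4.png

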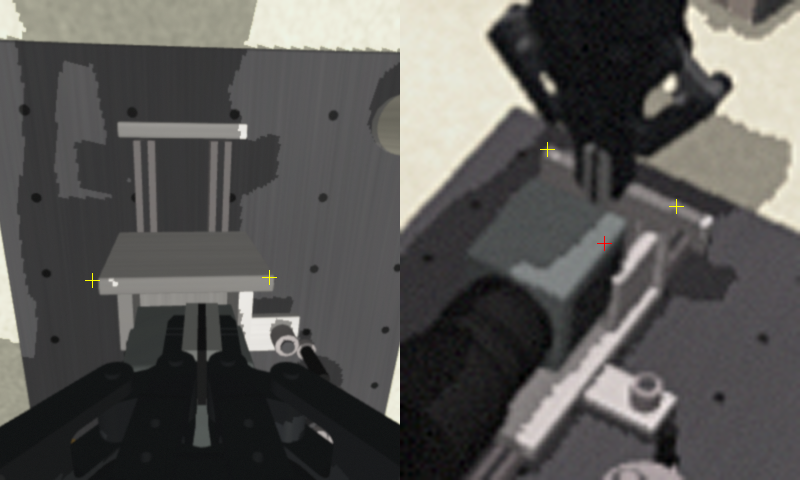

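The picture disagrees with the reported tip height. The fingertips end at (600,195), about 11 px higher than predicted at (604,243), and they lie beyond the plate, so they passed over its top and the carriage has not moved. I'll measure where the tips really are in the tool frame.

The measurements agree. The side view puts the shut tips about 20 mm *behind* the TCP, and the wrist view gives about 25 mm, not 11 mm ahead as stated. It also explains the first slip over the grip. I'll lift, go back behind the plate, and work about 25 mm lower.

play_rows([
  {"fingers": 1,"dx": 0,"dy": 0,"dz": 20,"turn": 0},
  {"fingers": 1,"dx": 0,"dy": 0,"dz": 25,"turn": 0},
  {"fingers": 1,"dx": 20,"dy": 3,"dz": 10,"turn": 0},
  {"fingers": 1,"dx": 20,"dy": 5,"dz": 0,"turn": 0},
  {"fingers": 1,"dx": 20,"dy": 5,"dz": 0,"turn": 0},
  {"fingers": 1,"dx": 0,"dy": 0,"dz": 0,"turn": 0},
  {"fingers": 1,"dx": 0,"dy": 0,"dz": 0,"turn": 0},
])

```text
clock: 14.15
position: [0.7226, 0.1126, 0.1374]
ee_rot: [0.027, 0.777, -0.628, 0.027]
contact_force: [0.2, -1.0, 0.1]
width: 0.0001
```

```bash
python3 goto.py -.17 -.036 .045
```

```text
rig xy [-0.1859 -0.0289] z 0.1374 yaw -1.358 F [ 0.2 -1.   0.1] t 14.15 tips 0.011
delta [-17.    3.9 -92.4]
```

play_rows([
  {"fingers": 1,"dx": -21,"dy": 3,"dz": 0,"turn": 0},
  {"fingers": 1,"dx": 0,"dy": 0,"dz": 0,"turn": 0},
  {"fingers": 1,"dx": 0,"dy": 0,"dz": -25,"turn": 0},
  {"fingers": 1,"dx": 0,"dy": 0,"dz": -25,"turn": 0},
  {"fingers": 1,"dx": 0,"dy": 0,"dz": -25,"turn": 0},
  {"fingers": 1,"dx": 0,"dy": 0,"dz": -6,"turn": 0},
  {"fingers": 1,"dx": 0,"dy": 0,"dz": 0,"turn": 0},
])

```text
clock: 14.73
position: [0.7, 0.1152, 0.0535]
ee_rot: [0.027, 0.778, -0.628, 0.027]
contact_force: [0.5, -0.6, 0.2]
width: 0.0001
```

```bash
python3 goto.py -.15 -.036 .045; python3 - <<'E'
from fit import *
im=get_image("side"); w=wrist(); s=get_state(); q=s["ee_rot"]; R=Ro.from_quat([q[1],q[2],q[3],q[0]]).as_matrix()
c=proj(im,[s["position"]])[0]; x,y=int(c[0])-50,int(c[1])-60
z=cv2.resize(im["pixels"][y:y+120,x:x+100,::-1],(400,480),interpolation=cv2.INTER_CUBIC)
for a,col in ((.011,(0,0,255)),(-.02,(0,255,0))):
    u=(proj(im,[s["position"]+a*R[:,2]])[0]-[x,y])*4+2; cv2.drawMarker(z,tuple(u.astype(int).tolist()),col,0,14,1)
cv2.imwrite("pics/c5.png",np.hstack([w["pixels"][:,120:520,::-1],z]))
E
```

```text
rig xy [-0.1643 -0.0359] z 0.0535 yaw -1.358 F [ 0.5 -0.6  0.2] t 14.7333 tips 0.011
delta [-14.1  -2.7  -8.5]
```

View pics/c5.png

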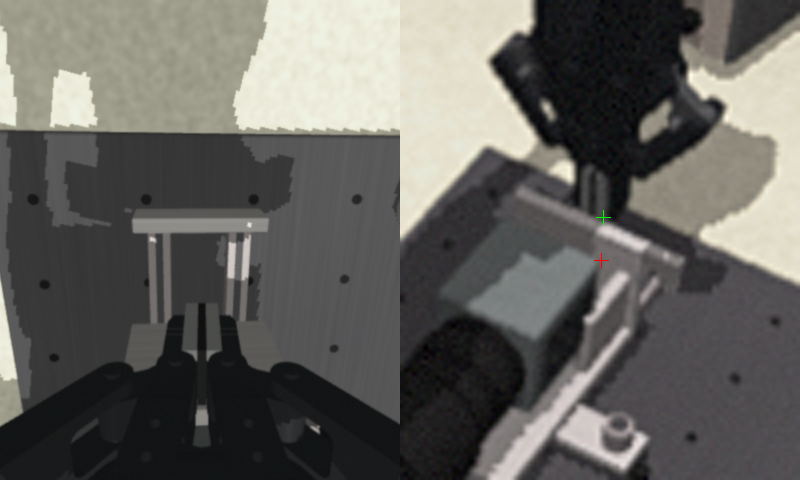

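The fingers are now behind the plate: they cover its face in the wrist view, and the plate top hides the tips in the side view. Lower a little and push.

play_rows([
  {"fingers": 1,"dx": -3,"dy": 0,"dz": -8,"turn": 0},
  {"fingers": 1,"dx": -5,"dy": -1,"dz": -3,"turn": 0},
  {"fingers": 1,"dx": -8,"dy": -2,"dz": -2,"turn": 0},
  {"fingers": 1,"dx": -8,"dy": -2,"dz": -2,"turn": 0},
  {"fingers": 1,"dx": -8,"dy": -2,"dz": -1,"turn": 0},
])

```text
clock: 15.25
position: [0.6751, 0.1095, 0.0447]
ee_rot: [0.019, 0.777, -0.628, 0.034]
contact_force: [4.1, 2.3, -0.3]
width: 0.0001
```

```bash
python3 goto.py -.05 -.036 .045
```

```text
rig xy [-0.1387 -0.0352] z 0.0447 yaw -1.359 F [ 4.1  2.3 -0.3] t 15.25 tips 0.011
delta [-87.1 -16.7   0.3]
```

play_rows([
  {"fingers": 1,"dx": -9,"dy": -2,"dz": -1,"turn": 0},
  {"fingers": 1,"dx": -9,"dy": -2,"dz": -1,"turn": 0},
  {"fingers": 1,"dx": -9,"dy": -2,"dz": -1,"turn": 0},
  {"fingers": 1,"dx": -9,"dy": -2,"dz": -1,"turn": 0},
  {"fingers": 1,"dx": -9,"dy": -2,"dz": -1,"turn": 0},
  {"fingers": 1,"dx": -9,"dy": -2,"dz": -1,"turn": 0},
  {"fingers": 1,"dx": -9,"dy": -2,"dz": -1,"turn": 0},
  {"fingers": 1,"dx": -9,"dy": -2,"dz": -1,"turn": 0},
])

```text
clock: 15.92
position: [0.6031, 0.0943, 0.043]
ee_rot: [0.011, 0.777, -0.628, 0.041]
contact_force: [3.9, 1.3, 3.4]
width: 0.0002
```

```bash
python3 goto.py -.05 -.036 .045
```

```text
rig xy [-0.0652 -0.0344] z 0.043 yaw -1.361 F [3.9 1.3 3.4] t 15.9167 tips 0.011
delta [-15.2  -1.5   2. ]
```

play_rows([
  {"fingers": 1,"dx": -5,"dy": -1,"dz": 0,"turn": 0},
  {"fingers": 1,"dx": -5,"dy": -1,"dz": 0,"turn": 0},
  {"fingers": 1,"dx": -5,"dy": -1,"dz": 0,"turn": 0},
  {"fingers": 1,"dx": -5,"dy": -1,"dz": 0,"turn": 0},
])

```text
clock: 16.25
position: [0.6031, 0.0942, 0.0441]
ee_rot: [-0.008, 0.776, -0.628, 0.056]
contact_force: [14.7, 4.8, -9.0]
width: 0.0001
```

```bash
python3 goto.py -.05 -.036 .045
```

```text
rig xy [-0.0652 -0.0344] z 0.0441 yaw -1.364 F [14.7  4.8 -9. ] t 16.25 tips 0.011
delta [-15.2  -1.4   0.9]
```

The carriage moved 73 mm at about 4 N and then stopped hard at 15 N. I'll check its travel by matching roller, camera and hood patches against the first side picture.

```bash
cat > trav.py <<'E'
from fit import *
im=get_image("side"); g=im["pixels"][:,:,::-1].copy(); cv2.imwrite("pics/now.png",g); ref=cv2.imread("pics/side0.png")
# reference patches on the carriage: roller arm, lens/camera
for n,(cx,cy),h,z in (("roller",(402,292),(10,8),.044),("ring/lens",(368,267),(9,9),.095),("railplate",(377,300),(7,8),.03)):
    T=ref[cy-h[1]:cy+h[1]+1,cx-h[0]:cx+h[0]+1]; M=cv2.matchTemplate(g,T,cv2.TM_CCOEFF_NORMED)
    x0=inv(atz(im,(cx,cy),z)); best=[]
    for q in np.arange(-.01,.12,.0005):
        u=proj(im,W(p,[[x0[0]+q,x0[1],z]]))[0]
        i,j=int(round(u[1]))-h[1],int(round(u[0]))-h[0]
        if 0<=i<M.shape[0] and 0<=j<M.shape[1]: best.append((M[i,j],q))
    b=max(best); qs=[q for v,q in best if v>=b[0]-1e-6]; print(n,"ref rig",x0.round(4),"score",b[0].round(2),"travel",np.mean(qs).round(4),"-> x",(x0[0]+np.mean(qs)).round(4))
E
python3 trav.py; python3 lev.py
```

```text
roller ref rig [-0.0587  0.0377] score 0.86 travel 0.0888 -> x 0.03
ring/lens ref rig [-0.0369 -0.0327] score 0.95 travel 0.0878 -> x 0.0509
railplate ref rig [-0.0232  0.0012] score 0.96 travel 0.0878 -> x 0.0645
top p 0.51 cover, phi [0.09 0.22] lock -0.04
side p 0.72 cover, phi [0.9  0.26] lock -0.0
```

Travel is 88 mm, well past the jam point of 47 mm, and the lever is still at 0, so the carriage is home within what I can measure. Now retreat backwards, lift, and move to the other side of the grip.

play_rows([
  {"fingers": 1,"dx": 10,"dy": 2,"dz": 0,"turn": 0},
  {"fingers": 1,"dx": 10,"dy": 2,"dz": 0,"turn": 0},
  {"fingers": 1,"dx": 10,"dy": 2,"dz": 10,"turn": 0},
  {"fingers": 1,"dx": 0,"dy": 0,"dz": 30,"turn": 0.05},
  {"fingers": 1,"dx": 0,"dy": 0,"dz": 30,"turn": 0.05},
  {"fingers": 1,"dx": 0,"dy": 0,"dz": 30,"turn": 0.05},
  {"fingers": 1,"dx": 0,"dy": 0,"dz": 30,"turn": 0.05},
  {"fingers": 1,"dx": 0,"dy": 0,"dz": 30,"turn": 0.05},
  {"fingers": 1,"dx": 0,"dy": 0,"dz": 0,"turn": 0},
])

```text
clock: 17.25
position: [0.6083, 0.0932, 0.194]
ee_rot: [0.009, 0.853, -0.521, 0.037]
contact_force: [1.1, 0.3, 1.5]
width: 0.0
```

```bash
python3 trav.py; python3 goto.py .073 .044 .2
```

```text
roller ref rig [-0.0587  0.0377] score 0.86 travel 0.0888 -> x 0.03
ring/lens ref rig [-0.0369 -0.0327] score 0.98 travel 0.0878 -> x 0.0509
railplate ref rig [-0.0232  0.0012] score 0.96 travel 0.0878 -> x 0.0645
rig xy [-0.0683 -0.0327] z 0.191 yaw -1.099 F [ 0.2 -0.7 -0.2] t 17.3 tips 0.011
delta [-123.4 -103.     9. ]
```

play_rows([
  {"fingers": 1,"dx": -20,"dy": -17,"dz": 3,"turn": 0},
  {"fingers": 1,"dx": -20,"dy": -17,"dz": 0,"turn": 0},
  {"fingers": 1,"dx": -20,"dy": -17,"dz": 0,"turn": 0},
  {"fingers": 1,"dx": -20,"dy": -17,"dz": 0,"turn": 0},
  {"fingers": 1,"dx": -20,"dy": -17,"dz": 0,"turn": 0},
  {"fingers": 1,"dx": -18,"dy": -15,"dz": 0,"turn": 0},
  {"fingers": 1,"dx": 0,"dy": 0,"dz": 0,"turn": 0},
])

```text
clock: 17.88
position: [0.4661, -0.0107, 0.1789]
ee_rot: [0.023, 0.853, -0.522, 0.017]
contact_force: [-0.6, 0.8, -0.8]
width: 0.0001
```

```bash
python3 goto.py .073 .044 .04
```

```text
rig xy [0.0899 0.0415] z 0.1789 yaw -1.098 F [-0.6  0.8 -0.8] t 17.8833 tips 0.011
delta [  17.     0.8 -138.9]
```

play_rows([
  {"fingers": 1,"dx": 15,"dy": 1,"dz": -5,"turn": 0},
  {"fingers": 1,"dx": 0,"dy": 0,"dz": -25,"turn": 0},
  {"fingers": 1,"dx": 0,"dy": 0,"dz": -25,"turn": 0},
  {"fingers": 1,"dx": 0,"dy": 0,"dz": -25,"turn": 0},
  {"fingers": 1,"dx": 0,"dy": 0,"dz": -20,"turn": 0},
  {"fingers": 1,"dx": 0,"dy": 0,"dz": 0,"turn": 0},
])

```text
clock: 18.38
position: [0.4785, -0.0089, 0.0684]
ee_rot: [0.026, 0.852, -0.524, 0.011]
contact_force: [0.1, 1.3, -0.2]
width: -0.0
```

```bash
python3 goto.py .073 .044 .042; python3 plan.py .262 -.03 .068
```

```text
rig xy [0.0773 0.0422] z 0.0684 yaw -1.102 F [ 0.1  1.3 -0.2] t 18.3833 tips 0.011
delta [  4.6  -0.9 -26.4]
rig xy [0.0773 0.0422] z 0.0684 yaw -1.102 F [ 0.1  1.3 -0.2] t 18.3833 tips 0.011
target [ 0.4826 -0.0096  0.073 ] delta [ 4.1 -0.7  4.6] yaw wanted -1.11
```

play_rows([
  {"fingers": 1,"dx": 4,"dy": 0,"dz": -14,"turn": 0},
  {"fingers": 1,"dx": 0,"dy": 0,"dz": -13,"turn": 0},
  {"fingers": 1,"dx": 0,"dy": 0,"dz": 0,"turn": 0},
])

```text
clock: 18.63
position: [0.4828, -0.0076, 0.0377]
ee_rot: [0.027, 0.852, -0.523, 0.008]
contact_force: [-0.1, -0.2, 0.3]
width: 0.0001
```

```bash
sed -i 's/\.073\]\]/.044]]/' path.py; python3 path.py .262 .862 6 -.019 .067
```

```text
rig xy [0.0729 0.0418] z 0.0377 yaw -1.101 F [-0.1 -0.2  0.3] t 18.6333 tips 0.011
0.36 [  7.2 -18.1   6.3] yaw -1.01
0.46 [ 2.3 -6.6  0. ] yaw -0.91
0.56 [ 2.9 -6.3  0. ] yaw -0.81
0.66 [ 3.5 -6.   0. ] yaw -0.71
0.76 [ 4.1 -5.6  0. ] yaw -0.61
0.86 [ 4.7 -5.2  0. ] yaw -0.51
```

play_rows([
  {"fingers": 1,"dx": 3,"dy": -9,"dz": 2,"turn": 0},
  {"fingers": 1,"dx": 3,"dy": -9,"dz": 2,"turn": 0.05},
  {"fingers": 1,"dx": 3,"dy": -8,"dz": 0,"turn": 0.1},
  {"fingers": 1,"dx": 3,"dy": -7,"dz": 0,"turn": 0.1},
  {"fingers": 1,"dx": 4,"dy": -7,"dz": 0,"turn": 0.1},
])

```text
clock: 19.05
position: [0.4974, -0.046, 0.0426]
ee_rot: [0.026, 0.933, -0.359, 0.007]
contact_force: [-1.1, 3.4, -0.9]
width: -0.0001
```

```bash
python3 lev.py; python3 path.py .66 1.26 6 -.019 .067
```

```text
top p 0.56 cover, phi [0.38 0.72] lock 0.46
side p 0.79 cover, phi [0.56 0.76] lock 0.5
rig xy [0.0648 0.0831] z 0.0429 yaw -0.743 F [-0.6  0.5  0.1] t 19.25 tips 0.011
0.76 [ 4.  -3.6  1.1] yaw -0.61
0.86 [ 4.7 -5.2  0. ] yaw -0.51
0.96 [ 5.1 -4.7  0. ] yaw -0.41
1.06 [ 5.6 -4.2  0. ] yaw -0.31
1.16 [ 6.  -3.6  0. ] yaw -0.21
1.26 [ 6.3 -3.   0. ] yaw -0.11
```

play_rows([
  {"fingers": 1,"dx": 5,"dy": -5,"dz": 0,"turn": 0.1},
  {"fingers": 1,"dx": 5,"dy": -5,"dz": 0,"turn": 0.12},
  {"fingers": 1,"dx": 6,"dy": -5,"dz": 0,"turn": 0.12},
  {"fingers": 1,"dx": 6,"dy": -5,"dz": 0,"turn": 0.12},
  {"fingers": 1,"dx": 7,"dy": -4,"dz": 0,"turn": 0.1},
  {"fingers": 1,"dx": 7,"dy": -4,"dz": 0,"turn": 0.1},
  {"fingers": 1,"dx": 7,"dy": -3,"dz": 0,"turn": 0.1},
])

```text
clock: 19.83
position: [0.5315, -0.0747, 0.0435]
ee_rot: [0.023, 1.0, 0.02, 0.007]
contact_force: [-3.3, 1.2, -0.7]
width: 0.0001
```

```bash
python3 lev.py; python3 path.py 1.26 1.96 7 -.019 .067
```

```text
top p 0.7 cover, phi [0.61 1.36] lock 1.1
side p 0.71 cover, phi [0.26 1.4 ] lock 1.14
rig xy [0.0367 0.1177] z 0.0439 yaw 0.033 F [-0.1  0.2 -0. ] t 20.0333 tips 0.011
1.36 [3.8 2.  0.1] yaw -0.01
1.46 [ 6.8 -1.6  0. ] yaw 0.09
1.56 [ 6.9 -1.   0. ] yaw 0.19
1.66 [ 7.  -0.3  0. ] yaw 0.29
1.76 [6.9 0.4 0. ] yaw 0.39
1.86 [6.9 1.1 0. ] yaw 0.49
1.96 [6.7 1.8 0. ] yaw 0.59
```

play_rows([
  {"fingers": 1,"dx": 6,"dy": 1,"dz": 0,"turn": 0.05},
  {"fingers": 1,"dx": 8,"dy": -1,"dz": 0,"turn": 0.1},
  {"fingers": 1,"dx": 8,"dy": -1,"dz": 0,"turn": 0.1},
  {"fingers": 1,"dx": 8,"dy": 0,"dz": 0,"turn": 0.1},
  {"fingers": 1,"dx": 8,"dy": 1,"dz": 0,"turn": 0.1},
  {"fingers": 1,"dx": 8,"dy": 1,"dz": 0,"turn": 0.1},
])

```text
clock: 20.53
position: [0.5714, -0.0752, 0.0441]
ee_rot: [0.022, 0.956, 0.292, 0.008]
contact_force: [-3.2, 0.1, 0.2]
width: 0.0002
```

```bash
python3 lev.py; python3 path.py 1.86 2.56 7 -.019 .067
```

```text
top p 0.87 cover, phi [0.61 1.94] lock 1.68
side p 0.63 cover, phi [0.41 1.94] lock 1.68
rig xy [-0.0021  0.1255] z 0.0444 yaw 0.586 F [-0.2  0.2 -0.1] t 20.7333 tips 0.011
1.96 [ 5.4  2.5 -0.4] yaw 0.59
2.06 [6.5 2.5 0. ] yaw 0.69
2.16 [6.2 3.1 0. ] yaw 0.79
2.26 [5.9 3.7 0. ] yaw 0.89
2.36 [5.5 4.3 0. ] yaw 0.99
2.46 [5.  4.8 0. ] yaw 1.09
2.56 [4.5 5.3 0. ] yaw 1.19
```

play_rows([
  {"fingers": 1,"dx": 6,"dy": 3,"dz": 0,"turn": 0.05},
  {"fingers": 1,"dx": 7,"dy": 3,"dz": 0,"turn": 0.1},
  {"fingers": 1,"dx": 7,"dy": 4,"dz": 0,"turn": 0.1},
  {"fingers": 1,"dx": 7,"dy": 4,"dz": 0,"turn": 0.1},
  {"fingers": 1,"dx": 6,"dy": 5,"dz": 0,"turn": 0.1},
  {"fingers": 1,"dx": 6,"dy": 6,"dz": 0,"turn": 0.1},
])

```text
clock: 21.23
position: [0.607, -0.0537, 0.0448]
ee_rot: [0.022, 0.841, 0.54, 0.012]
contact_force: [-1.7, -2.5, -2.0]
width: 0.0002
```

```bash
python3 lev.py; python3 path.py 2.46 2.9 4 -.019 .067
```

```text
top p 0.67 cover, phi [0.58 2.58] lock 2.32
side p 0.66 cover, phi [0.53 2.58] lock 2.32
rig xy [-0.0405  0.1107] z 0.0449 yaw 1.136 F [ 0.2 -0.6 -0.6] t 21.4333 tips 0.011
2.57 [ 4.8  4.5 -0.9] yaw 1.2
2.68 [4.3 6.3 0. ] yaw 1.31
2.79 [3.6 6.8 0. ] yaw 1.42
2.9 [2.8 7.1 0. ] yaw 1.53
```

play_rows([
  {"fingers": 1,"dx": 5,"dy": 5,"dz": 0,"turn": 0.05},
  {"fingers": 1,"dx": 5,"dy": 7,"dz": 0,"turn": 0.1},
  {"fingers": 1,"dx": 4,"dy": 7,"dz": 0,"turn": 0.1},
  {"fingers": 1,"dx": 4,"dy": 7,"dz": 0,"turn": 0.05},
])

```text
clock: 21.77
position: [0.6192, -0.0354, 0.045]
ee_rot: [0.022, 0.752, 0.659, 0.007]
contact_force: [-11.6, -32.0, 6.0]
width: 0.0002
```

```bash
python3 lev.py; python3 path.py 2.75 2.9 2 -.019 .067
```

```text
top p 0.66 cover, phi [0.57 2.92] lock 2.66
side p 0.58 cover, phi [0.62 2.86] lock 2.6
rig xy [-0.0551  0.0963] z 0.0451 yaw 1.433 F [ -6.1 -18.    2.7] t 21.9667 tips 0.011
2.82 [ 2.1  2.8 -1.1] yaw 1.45
2.9 [1.8 4.9 0. ] yaw 1.53
```

The locked stop is reached (lock 2.6, force up to 34 N). Back off and lift clear.

play_rows([
  {"fingers": 1,"dx": -2,"dy": -9,"dz": 0,"turn": 0},
  {"fingers": 1,"dx": -1,"dy": -9,"dz": 0,"turn": 0},
  {"fingers": 1,"dx": 0,"dy": -5,"dz": 10,"turn": 0},
  {"fingers": 1,"dx": 0,"dy": 0,"dz": 30,"turn": 0},
  {"fingers": 1,"dx": 0,"dy": 0,"dz": 30,"turn": 0},
  {"fingers": 1,"dx": 0,"dy": 0,"dz": 30,"turn": 0},
  {"fingers": 1,"dx": 0,"dy": 0,"dz": 30,"turn": 0},
  {"fingers": 1,"dx": 0,"dy": -30,"dz": 20,"turn": 0},
  {"fingers": 1,"dx": 0,"dy": -30,"dz": 0,"turn": 0},
  {"fingers": 1,"dx": 0,"dy": -30,"dz": 0,"turn": 0},
  {"fingers": 1,"dx": 0,"dy": -30,"dz": 0,"turn": 0},
  {"fingers": 1,"dx": 0,"dy": 0,"dz": 0,"turn": 0},
])

```text
clock: 22.97
position: [0.6158, -0.1836, 0.2135]
ee_rot: [0.026, 0.76, 0.65, 0.014]
contact_force: [0.2, 0.4, -0.2]
width: -0.0
```

```bash
python3 trav.py; python3 lev.py; where=1; python3 - <<'E'
from fit import *
where()
for n in ("top","side"):
    im=get_image(n); r=cv2.imread(f"pics/{n}0.png")[:,:,::-1]
    for l in ("lens_cap","cleaner","adapter","jar","remote","driver"):
        M=masks_of(im,l)[:1]; print(n,l,[(round(m["p"],2),np.round(m["xy"])) for m in M])
im=get_image("side"); z=im["pixels"][190:430,200:500,::-1]; cv2.imwrite("pics/fin.png",cv2.resize(z,None,fx=2.4,fy=2.4,interpolation=cv2.INTER_CUBIC))
E
```

```text
roller ref rig [-0.0587  0.0377] score 0.8 travel 0.0888 -> x 0.03
ring/lens ref rig [-0.0369 -0.0327] score 0.94 travel 0.0878 -> x 0.0509
railplate ref rig [-0.0232  0.0012] score 0.87 travel 0.0878 -> x 0.0645
top p 0.96 cover, phi [0.89 2.88] lock 2.62
side p 0.85 cover, phi [0.85 2.86] lock 2.6
rig xy [-0.0233  0.2337] z 0.212 yaw 1.421 F [ 0.1 -0.2 -0.1] t 23.2167 tips 0.011
top lens_cap [(0.73, array([415., 304.]))]
top cleaner [(0.62, array([391., 176.]))]
top adapter []
top jar [(0.63, array([211., 220.]))]
top remote [(0.65, array([196., 340.]))]
top driver [(0.7, array([180., 253.]))]
side lens_cap [(0.85, array([381., 378.]))]
side cleaner [(0.77, array([458., 259.]))]
side adapter [(0.75, array([307., 297.]))]
side jar [(0.76, array([268., 185.]))]
side remote [(0.58, array([188., 240.]))]
side driver [(0.77, array([221., 198.]))]
```

View pics/fin.png

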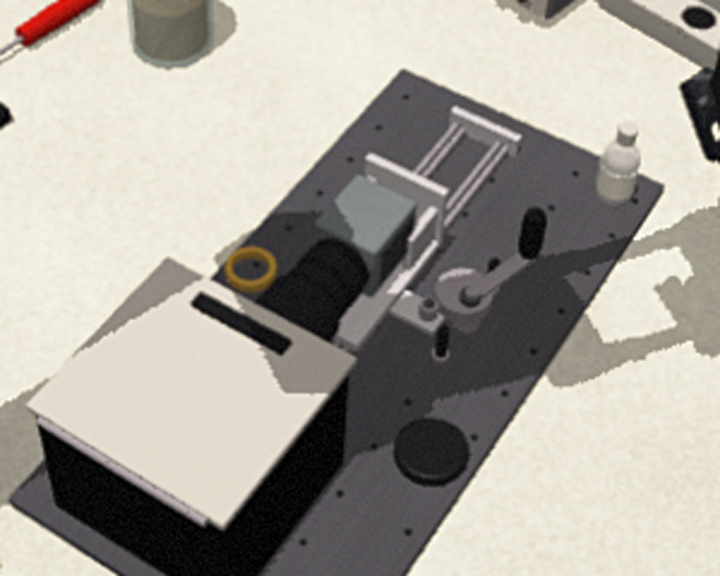

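The final picture shows the cam swung in behind the roller (428,308), the lever back at its stop (grip at 532,230), the hood at the port, and the bystanders in place.

```bash
python3 -c "
from rig import sign_off; print(sign_off())"
```

```text
the job is handed in; nothing more can be done
None
```

The camera is docked and locked, and I have handed the job in. I swung the lever to its low stop, pushed the carriage forward by its rear plate until it stopped hard, then swung the lever back to the locked stop. Everything was pushed with shut fingertips; nothing was pinched or lifted.

**Last checks**
- **Lever:** it reads 2.60 rad in the side view and 2.62 in the top view.
- **Carriage:** it travelled about 88 mm, stopped hard at about 15 N, and stayed there when the cam came in. The cam now sits behind the roller. I could not measure the last millimetre at the port: the dark box hides it in the side view, so "home" rests on the hard stop and on the cam closing fully.
- **Forces and time:** the highest force I read was about 34 N, at the fingertips on the lever stop, and the clock stood at about 23 s.
- **Bystanders:** the cap, cleaner, jar and screwdriver read within a few pixels of where they started, in both views. The adapter was found only in the side view, a couple of pixels off. The remote's side-view reading moved by about 25 px, but its top-view reading by only 4 px. I put that down to the arm's changed shadow; the arm came no nearer to it than on its first move away.

**What disagreed**
- **Tip position:** the fingertips appeared about 20 mm behind the TCP, not 11 mm ahead as stated. My first push therefore went over the lever grip, and my first plate push went over the top of the plate, with no sign of moving the carriage. Working about 25 mm lower fixed the plate push and the swing back.
- **Tool tilt:** the tool tilted by up to about 6° while pushing.

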